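# Go-pin check of two dispenser cups

## Robot

A 6-joint arm with a two-finger parallel gripper is mounted at the origin on a cart in front of the work surface, level with it; the furniture and walls round the work are solid. World frame = base frame: x ahead of the robot, y to its left, z up, the work surface at z = 0. Lengths are in m, angles in rad, forces in N, time in s.
With the tool pointing down it reaches from about 0.25 to 0.725 m from the base axis. Payload 4 kg.
Tool frame: the origin (TCP) lies midway between the tips of the shut fingers; the grasp point (between the pads) lies 19 mm behind it (env.grip_depth is the distance from the TCP to the grasp point, in m); z points along the fingers, y is the line along which they close (so a half turn about z gives the same grasp; the last joint's range is limited). The gripper opens to 85 mm and grips with 20 to 120 N. Pads are 22 mm wide; open, the fingers measure 114 mm over their backs; the gripper's body (76 mm by 85 mm) begins 54 mm behind the grasp point. The pads swing forward as they close: fully open they stand 13 mm farther back than shut.
Start: joints at [0, 0.241, 0.005, 1.335, 0, 1.571], TCP at [0.5, -0, 0.231] pointing down, gripper open.
Joint ranges: [-2.72, 2.72], [-1.05, 1.87], [-1.09, 1.28], [-1.99, 2.15], [-1.42, 1.44], [-3.14, 3.14]. Speed limits (rad/s): [2.79, 2.79, 3.14, 3.14, 3.14, 3.14].

## Interface

Orientations are given as a unit quaternion [x, y, z, w].
In Python, from rig import sensors, read_camera, env, find_in gives the robot as it stands.
- The arm moves only by the tool drive_tool, never from a script. Its argument "steps" is a list of rows, each a list of 3 entries, a list of its own where there are three numbers: the shift along the world's x, y, z each as a share of 25 mm, from -1 to 1, then the turn, a rotation vector about the world's x, y, z each as a share of 4 degrees, from -1 to 1, then the opening, from 0 (shut) to 1 (fully open). A call has 1 to 20 rows; each row shifts and turns the commanded pose from where the row before left it; what a row does not reach is not made up. A row lasts 1/12 s, in which the tool goes at most 41.7 mm and 7.16 degrees, less where a joint would pass 70% of its speed; a pose out of reach is approached as far as the arm can. A call with a number of a shift or a turn outside -1 to 1 is refused whole. A call with a gripper value outside its range is refused whole. The fingers move at their own pace and stop on an object; "force" is the grip in N (left out, the last holds). Time passes only in rows, so rows that do not move let the fingers close. It gives the time, the measured TCP pose, the force, the opening and the grip force at its end, in the units of the state.
- sensors.read_state(): the state, without advancing time (a new reading comes with each control period).
- read_camera(name): name is "scene" or "side" or "wrist"; returns a dict with "image" (384x512x3 uint8, red, green, blue), "fov_y" (degrees; the focal length in pixels is half the picture's height over the tangent of half this angle, whatever the lens; pixels are square), "cx", "cy" (the principal point, pixels), "k1" (the pictures are not rectified: a ray, as slopes to the right and down, at radius r is drawn at 1 + k1 r^2 times it, then the intrinsics apply), "pose" (4x4, takes a point from camera to world coordinates). Camera axes: x right, y down, z forward; pixel columns grow to the right and rows downward; lengths in m; the calibration is good to about 2 mm. A picture is of the moment at which its call begins. There is no depth.
- env.hand_in(): hands the job in; it is judged then, once.
Trained networks look in the newest picture that a camera, given by its name, has taken for a name from the list of things; names that differ only in an ending like _2 or _b are one class to them, and where a whole thing is asked for, a point or a joint stands for the part that bears it (a point fixed in the world has none). Each returns a list of dicts, best first, with "score" (0 to 1); they miss things now and then, are a little off and sometimes report something else, mostly with a low value. They report only what shows in the picture. A call takes as long as a camera call. They do not tell look-alikes from the thing itself.
- find_in(label, camera): "uv" ([column, row] in pixels, amid what is visible of it).
The state is a dict: "clock": time; "q": joint angles; "dq": joint speeds; "effort": joint torques, N m; "eef_pos": TCP position; "orientation": TCP orientation; "contact_force": force on the tool from outside, world axes, zero at the start; "moment": the same for the moment, N m; "opening": opening from 0.0 (shut) to 1.0 (fully open); "grasp_force": force on a finger pad.
Only numpy, scipy, OpenCV 4.12 (cv2) and the standard library are available. Lean on these libraries where they do the work, as an engineer would, in place of code of your own. Each camera call takes 0.05 s, during which the arm holds its last target. There are 200 camera calls.

## Task

One of these two dispenser cups has the wrong, too narrow bush in it. Take the steel go gauge and try it in the red-rimmed cup first and then in the blue-rimmed one, each time pushing down gently (firmly enough to feel it, never over 20 N) until it goes fully home or stops against the bush. Leave the gauge standing fully home in the cup it passes, with that cup still in its rack well, and stand the other, tight cup upright in the middle of the cork coaster, without disturbing the jars and the lime nearby.

Things in the scene. Friction and masses are not known exactly. Their poses are not given: they have to be found in the camera images.
- rack: Light wooden block fixed to the worktop, 75 x 300 x 48 mm (x, y, z of its own frame). Origin: centre of its underside; z up, y along the row of wells. Wells at y = -110 mm and 0 (45.5 mm wide) hold the cups on sprung seats 20 mm above the worktop, which yield down to 12 mm at 3 to 23 N (2.5 N/mm), then stop hard. The well at y = +110 mm (21.5 mm wide) holds the gauge, its floor 8 mm above the worktop.
- gauge: Steel go gauge standing pin down in the narrow well of the rack, 0.18 kg, 122 mm tall. Origin: centre of the flat end of its pin; z up along its axis. Pin 20 mm diameter and 66 mm long (its end is chamfered to 17 mm diameter over the last 3 mm), then a flange 33 mm across from z = 66 to 72 mm, then a black square handle 24 x 24 mm (sides along x and y) from z = 72 to 122 mm.
- gauge_tip (a point): Centre of the flat lower end of the gauge's pin (the gauge's origin). Fully home in the good cup the flange sits on the rim and this tip is 9 mm above the cup's underside. In the tight cup the tip stops on the bush, about 30 mm above the underside, flange 21 mm off the rim. It can also stop there on the edge of the good bush when off centre: shift by 1 to 2 mm and feel again.
- gauge_grip (a point): Point on the axis of the gauge's handle, 100 mm above the tip, to grasp it by.
- cup_red: White plastic outlet cup with a red rim band, upright in either large well of the rack. Outside 44 mm diameter, 75 mm tall (the band is the top 17 mm), 0.12 kg; about 0.8 mm of play all round in its well. Origin: centre of its underside; z up. Bore 30 mm, open at the top, 5 mm solid floor. A loose steel bush stands on that floor. One of the two cups is tight, a different one each time; no listed pose tells which.
- cup_blue: White plastic outlet cup with a blue rim band, upright in either large well of the rack. Outside 44 mm diameter, 75 mm tall (the band is the top 17 mm), 0.12 kg; about 0.8 mm of play all round in its well. Origin: centre of its underside; z up. Bore 30 mm, open at the top, 5 mm solid floor. A loose steel bush stands on that floor. One of the two cups is tight, a different one each time; no listed pose tells which.
- cup_red_mouth (a point): Centre of the red cup's mouth, 75 mm above its underside. The steel bush inside (30 g) is 26 mm outside and 25 mm tall, its top 30 mm above the cup's underside, and can lie up to 2 mm off the cup's axis. Its hole is 22 mm wide in the good cup, 16 mm in the tight one.
- cup_blue_mouth (a point): Centre of the blue cup's mouth, 75 mm above its underside. The steel bush inside (30 g) is 26 mm outside and 25 mm tall, its top 30 mm above the cup's underside, and can lie up to 2 mm off the cup's axis. Its hole is 22 mm wide in the good cup, 16 mm in the tight one.
- coaster: Round cork coaster fixed on the worktop, 96 mm diameter, 8 mm thick. Origin: centre of its underside.
- spice_jar: Loose red-capped spice jar, 45 mm diameter, 106 mm tall, a bystander. Origin: centre of its underside.
- honey_jar: Loose jar with a yellow lid, 63 mm diameter, 94 mm tall, a bystander. Origin: centre of its underside.
- lime: Loose green lime, 56 x 45 x 44 mm, a bystander. Origin: its underside.
There are look-alikes about, which are no part of the job. Several things have the shape of the gauge; the one meant has the colours described above.

How it is judged:
By the outcome, as a careful person would: the job done as asked, in the order asked, and still so for the second after the job is handed in, with the robot touching nothing.
It also fails if it takes over 72 s, if anything falls off the work surface, if the arm or the gripper's body presses on something with over 40 N, if the wrist force passes 120 N, or if a joint passes its speed limit or range.

## Working session

There is one attempt and no reset: what is moved stays moved. The work goes in short steps, Python scripts to look and compute and a tool call to move; the robot and the scene stay as the last step left them, time stands still between calls to the robot, and variables do not carry over. Pictures are saved under pics/ and viewed, at most 10 in all, crops included, and the job is handed in when it is done.

Besides the shell and the picture viewer there is one more tool, called after "Request:" as name(argument=value, ...), one argument or row to a line, values as JSON. drive_tool: Moves the arm, as the interface text tells. Its arguments: {"type":"object","properties":{"steps":{"type":"array"},"force":{"type":"number"}},"required":["steps"]}

```bash
mkdir -p pics; ls
cat > h.py <<'E'
import numpy as np, cv2
from rig import sensors, read_camera, env, find_in
def K(c):
    f=c["image"].shape[0]/2/np.tan(np.radians(c["fov_y"])/2)
    return np.array([[f,0,c["cx"]],[0,f,c["cy"]],[0,0,1.]]),np.array([c["k1"],0,0,0,0.])
def ray(c,uv):
    k,d=K(c); p=cv2.undistortPointsIter(np.array([[uv]],float),k,d,None,None,(3,50,1e-9))[0,0]
    T=np.array(c["pose"]); r=T[:3,:3]@[p[0],p[1],1]; return T[:3,3],r/np.linalg.norm(r)
def at_z(c,uv,z):
    o,r=ray(c,uv); return o+r*(z-o[2])/r[2]
def proj(c,P):
    k,d=K(c); T=np.linalg.inv(np.array(c["pose"])); 
    return cv2.projectPoints(np.atleast_2d(np.array(P,float)),cv2.Rodrigues(T[:3,:3])[0],T[:3,3],k,d)[0][:,0]
def tri(a,b):
    A=np.zeros((3,3));B=np.zeros(3)
    for o,r in (a,b):
        M=np.eye(3)-np.outer(r,r);A+=M;B+=M@o
    return np.linalg.solve(A,B)
def save(c,n): cv2.imwrite("pics/"+n,c["image"][:,:,::-1])
E
python3 - <<'E'
from h import *
cs={n:read_camera(n) for n in("scene","side","wrist")}
im=np.hstack([cs["scene"]["image"],cs["side"]["image"]])
for n in cs: print(n,np.round(np.array(cs[n]["pose"])[:3,3],3)); save(cs[n],n+"0.png")
for l in("rack","gauge","gauge_grip","cup_red","cup_blue","cup_red_mouth","cup_blue_mouth","coaster","spice_jar","honey_jar","lime"):
  for n in cs:
    print(l,n,[(np.round(d["uv"]).tolist(),round(d["score"],2)) for d in find_in(l,n)[:5]])
print(sensors.read_state())
E
```

```text
pics
scene [-0.542  1.014  0.724]
side [ 0.532 -0.815  0.565]
wrist [0.501 0.082 0.373]
rack scene [([324.0, 198.0], 0.8)]
rack side [([227.0, 267.0], 0.97)]
rack wrist [([225.0, 80.0], 0.97), ([204.0, 88.0], 0.54)]
gauge scene [([288.0, 211.0], 0.84), ([297.0, 186.0], 0.82), ([256.0, 193.0], 0.67)]
gauge side [([206.0, 189.0], 0.94), ([252.0, 190.0], 0.86), ([228.0, 199.0], 0.61)]
gauge wrist []
gauge_grip scene [([287.0, 208.0], 0.75), ([255.0, 194.0], 0.57), ([298.0, 183.0], 0.48)]
gauge_grip side [([207.0, 191.0], 0.89), ([232.0, 197.0], 0.74), ([252.0, 193.0], 0.69)]
gauge_grip wrist []
cup_red scene [([323.0, 180.0], 0.57)]
cup_red side [([231.0, 223.0], 0.76)]
cup_red wrist [([195.0, 90.0], 0.64)]
cup_blue scene [([296.0, 181.0], 0.68), ([346.0, 170.0], 0.53)]
cup_blue side [([231.0, 254.0], 0.93), ([272.0, 198.0], 0.3)]
cup_blue wrist [([211.0, 192.0], 0.74)]
cup_red_mouth scene [([322.0, 181.0], 0.84)]
cup_red_mouth side [([227.0, 226.0], 0.76)]
cup_red_mouth wrist [([207.0, 86.0], 0.63)]
cup_blue_mouth scene [([351.0, 172.0], 0.66)]
cup_blue_mouth side [([226.0, 254.0], 0.8
[... 630 characters left out ...]
ray([-1.59302895e-05,  2.40620329e-01,  5.01424386e-03,  1.33517809e+00,
       -9.91093343e-06,  1.57083274e+00]), 'dq': array([ 8.84192792e-04, -1.37511523e-03,  1.63246274e-04, -1.83094338e-04,
        1.50751069e-04, -6.92276844e-05]), 'effort': array([-2.54402112e-04, -3.72204888e+01,  2.52686495e+01,  1.42420758e-03,
        1.41703745e-05, -1.57401763e-05]), 'eef_pos': array([ 5.00015108e-01, -1.09733537e-05,  2.31301747e-01]), 'orientation': array([7.07125286e-01, 7.07088276e-01, 7.91482411e-07, 7.79948267e-06]), 'contact_force': array([-0.102695  ,  0.17431911,  0.60839461]), 'moment': array([-0.04101674, -0.03798524,  0.01231073]), 'grasp_force': 0.0, 'opening': 0.9982781618362055}
```

View pics/scene0.png

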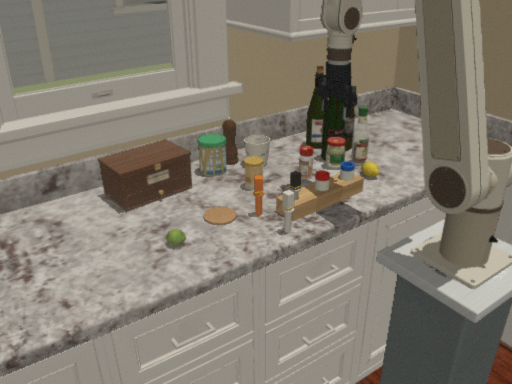

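View pics/side0.png

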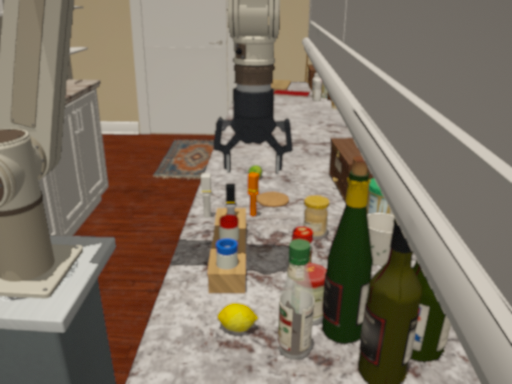

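The scene picture shows three gauge shapes: black handle in the rack at (296,184), orange at (258,195) and white at (288,210). In the side picture they are at (231,197), (253,190) and (206,192). The black one standing in the rack well fits the description. The red cup is at scene (322,181), the blue at (347,171), and the coaster at (220,215).

Run:
```python
from h import *
a=read_camera("scene");b=read_camera("side");w=read_camera("wrist")
def up(c,x,y,s,k): return cv2.resize(c["image"][y:y+s*3//4,x:x+s],(k,k*3//4),interpolation=cv2.INTER_CUBIC)
im=np.vstack([np.hstack([up(a,235,140,140,400),up(b,170,160,130,400)]),np.hstack([cv2.resize(w["image"],(400,300)),up(w,130,20,160,400)])])
cv2.imwrite("pics/conf.png",im[:,:,::-1])
g=tri(ray(a,(296,183)),ray(b,(231,194)));print("gauge",g)
for n,u,v in(("red",(322,181),(228,226)),("blue",(347,171),(227,252)),("coaster",(220,215),(272,199)),("lime",(176,237),(256,170)),("orange",(258,195),(253,190)),("white",(288,210),(206,192)),("honey",(254,173),(316,215)),("spice",(306,162),(303,240))):
  print(n,np.round(tri(ray(a,u),ray(b,v)),3),np.round(at_z(a,u,.06),3),np.round(at_z(b,v,.06),3))
print(at_z(a,(220,215),.008),at_z(b,(272,199),.008))
print("wrist red/blue",at_z(w,(207,86),.095),at_z(w,(212,194),.095))
```

```text
gauge [0.43410244 0.20623841 0.09968853]
red [0.438 0.099 0.071] [0.45  0.085 0.06 ] [0.438 0.123 0.06 ]
blue [ 0.446 -0.013  0.07 ] [ 0.457 -0.028  0.06 ] [0.446 0.008 0.06 ]
coaster [0.54  0.397 0.005] [0.456 0.444 0.06 ] [0.54  0.278 0.06 ]
lime [0.485 0.568 0.025] [0.427 0.591 0.06 ] [0.49  0.487 0.06 ]
orange [0.485 0.303 0.069] [0.49  0.296 0.06 ] [0.488 0.334 0.06 ]
white [0.362 0.289 0.069] [0.37 0.28 0.06] [0.36  0.314 0.06 ]
honey [0.647 0.204 0.049] [0.619 0.22  0.06 ] [0.648 0.19  0.06 ]
spice [0.598 0.035 0.067] [0.588 0.032 0.06 ] [0.609 0.065 0.06 ]
[0.53386695 0.39977999 0.008     ] [0.54083155 0.39068053 0.008     ]
wrist red/blue [0.45180569 0.09521716 0.095     ] [ 0.45084898 -0.01557275  0.095     ]
```

View pics/conf.png

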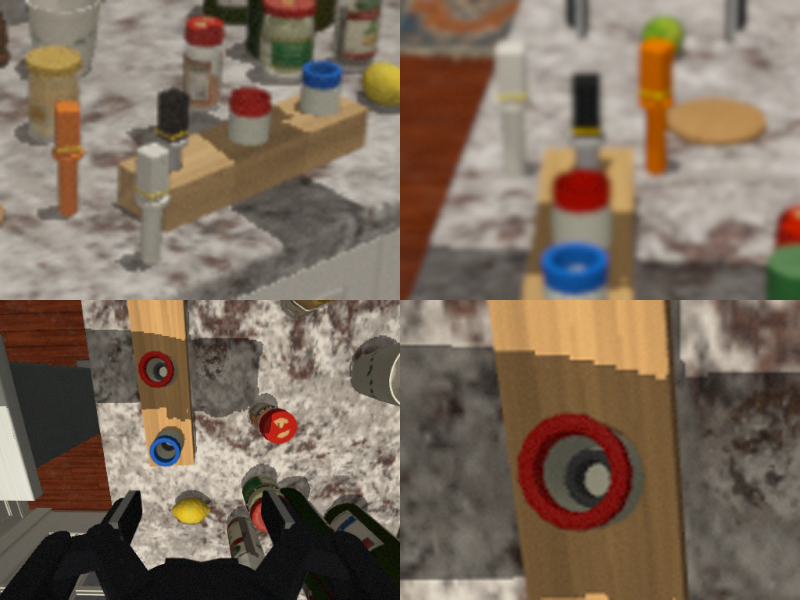

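Request:
drive_tool(
  steps=[
    [[-1,0.8,0.8],[0,0,0],1],
    [[-1,0.8,0.8],[0,0,0],1],
    [[-0.8,0.8,0.8],[0,0,0],1],
    [[0,0,0],[0,0,0],1],
    [[0,0,0],[0,0,0],1],
  ],
)

```text
clock: 2.37
eef_pos: [0.4302, 0.0608, 0.2929]
orientation: [0.706, 0.708, 0.002, 0.001]
contact_force: [-0.3, 0.0, -0.4]
opening: 0.999
grasp_force: 0.0
```

```bash
cat >> h.py <<'E'
def mask(c,col):
    h=cv2.cvtColor(c["image"],cv2.COLOR_RGB2HSV);H,S,V=[h[...,i].astype(int) for i in range(3)]
    if col=="red": m=((H<8)|(H>172))&(S>150)&(V>60)
    elif col=="blue": m=(H>100)&(H<125)&(S>130)&(V>50)
    elif col=="black": m=(V<60)
    return m.astype(np.uint8)
def blobs(c,col,amin=150):
    n,l,s,ce=cv2.connectedComponentsWithStats(mask(c,col)); return [(s[i].tolist(),l==i) for i in range(1,n) if s[i,4]>amin]
def rim(c,col,z=.095):
    """centre/radius of the ring's outer edge, on plane z"""
    out=[]
    for s,m in blobs(c,col):
        cn=max(cv2.findContours(m.astype(np.uint8),0,1)[0],key=cv2.contourArea)[:,0].astype(float)
        P=np.array([at_z(c,p,z)[:2] for p in cn]); A=np.c_[2*P,np.ones(len(P))]; x=np.linalg.lstsq(A,(P**2).sum(1),rcond=None)[0]
        out.append((np.round(x[:2],4).tolist(),round(float(np.sqrt(x[2]+x[:2]@x[:2])),4),s))
    return out
E
python3 - <<'E'
from h import *
w=read_camera("wrist");s=sensors.read_state();print(s["eef_pos"],s["contact_force"],np.array(w["pose"])[:3,3]);save(w,"w1.png")
print("red",rim(w,"red"));print("blue",rim(w,"blue"));print([b[0] for b in blobs(w,"black",300)])
E
```

```text
[0.43024288 0.0602763  0.29178907] [ 8.04075523e-01 -3.34756576e-01 -4.62698388e-04] [0.43048089 0.14318814 0.43514865]
red [([0.4428, 0.0936], 0.0209, [250, 124, 34, 35, 534]), ([0.6041, 0.0209], 0.0251, [366, 179, 39, 35, 886]), ([0.6229, -0.1077], 0.0186, [373, 262, 25, 27, 277])]
blue [([0.4482, -0.0135], 0.0217, [255, 204, 30, 31, 512])]
[[253, 27, 23, 31, 666], [88, 91, 97, 134, 8250], [0, 242, 512, 142, 38211]]
```

View pics/w1.png

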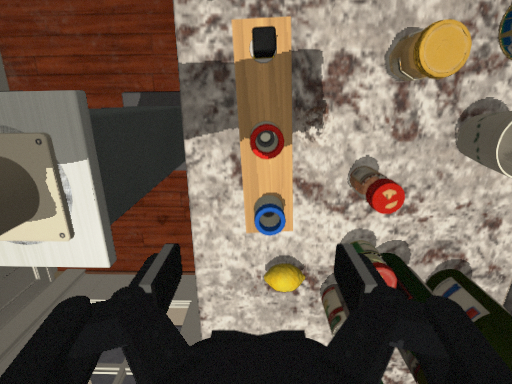

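The rack is at lower-left of centre: gauge handle at (264,42), red cup (267,141), blue cup (270,219). The gauge in the narrow well has the black handle, so it is the right one. I'll move so the camera is above it.

Request:
drive_tool(
  steps=[
    [[0.1,1,-1],[0,0,0.4],1],
    [[0.1,1,-1],[0,0,0.3],1],
    [[0.1,0.8,-0.8],[0,0,0],1],
    [[0,0,0],[0,0,0],1],
    [[0,0,0],[0,0,0],1],
  ],
)

```text
clock: 2.83
eef_pos: [0.4366, 0.1296, 0.219]
orientation: [0.689, 0.724, -0.002, -0.001]
contact_force: [-0.0, 0.2, 0.4]
opening: 0.996
grasp_force: 0.0
```

Run:
```python
from h import *
w=read_camera("wrist");s=sensors.read_state();print(s["eef_pos"],s["orientation"],np.array(w["pose"])[:3,3])
print("red",rim(w,"red"));print("blue",rim(w,"blue"));
for b,m in blobs(w,"black",300):
  r=cv2.minAreaRect(np.argwhere(m)[:,::-1].astype(np.float32));print(b,r,at_z(w,r[0],.13))
cv2.imwrite("pics/w2.png",cv2.resize(w["image"],(800,600),interpolation=cv2.INTER_CUBIC)[:,:,::-1])
```

```text
[0.43735562 0.12931503 0.22026285] [ 6.89705453e-01  7.24088550e-01 -1.39848271e-03 -4.52018071e-04] [0.43425993 0.21222563 0.36096497]
red [([0.4431, 0.0957], 0.022, [242, 194, 40, 40, 883]), ([0.6072, 0.0244], 0.0241, [376, 258, 42, 39, 871]), ([0.627, -0.1247], 0.0217, [380, 349, 22, 35, 308])]
blue [([0.4486, -0.0107], 0.0235, [245, 277, 35, 36, 810])]
[58, 97, 111, 170, 11123] ((125.31642150878906, 180.59521484375), (152.160400390625, 111.02752685546875), 78.53046417236328) [0.31711845 0.13713835 0.13      ]
[249, 97, 29, 29, 816] ((263.0, 111.0), (28.0, 28.0), 90.0) [0.43775573 0.20317626 0.13      ]
[0, 244, 512, 140, 34815] ((255.49996948242188, 313.5), (510.99993896484375, 138.99996948242188), 0.0) [ 0.44147484 -0.00610704  0.13      ]
```

View pics/w2.png

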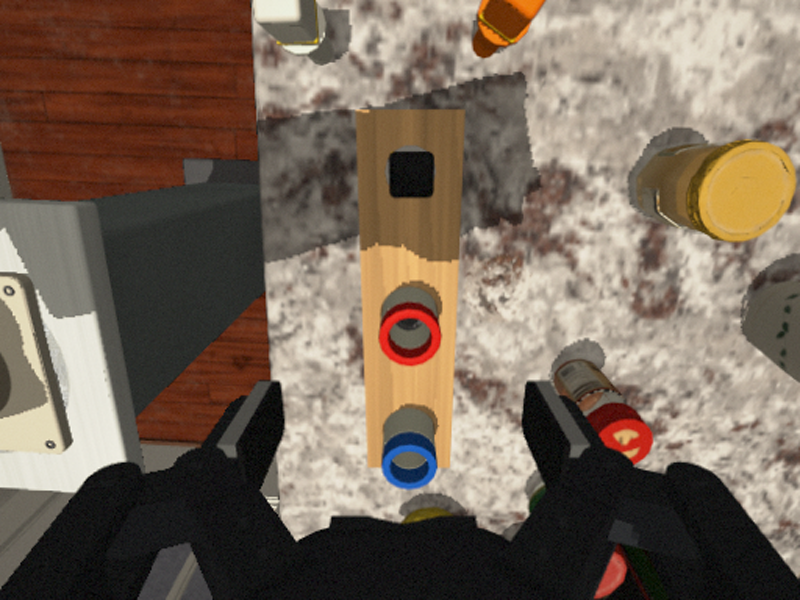

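The gauge handle sits square to the tool at (412,174) in the 800-wide view, which puts it at (0.438, 0.203). The rack yaw is about 0.05 rad. Next I go over it and down.

Request:
drive_tool(
  steps=[
    [[0,1,0],[0,0,0],1],
    [[0,1,0],[0,0,0],1],
    [[0,0.96,-0.3],[0,0,0],1],
    [[0,0,-1],[0,0,0],1],
    [[0,0,-1],[0,0,0],1],
    [[0,0,-1],[0,0,0],1],
    [[0,0,-1],[0,0,0],0.9],
    [[0,0,-0.95],[0,0,0],0.7],
    [[0,0,0],[0,0,0],0.5],
    [[0,0,0],[0,0,0],0.5],
  ],
)

```text
clock: 3.72
eef_pos: [0.4376, 0.2028, 0.0901]
orientation: [0.69, 0.724, -0.001, -0.0]
contact_force: [0.3, 0.4, 1.1]
opening: 0.506
grasp_force: 0.0
```

Request:
drive_tool(
  steps=[
    [[0,0,0],[0,0,0],0.3],
    [[0,0,0],[0,0,0],0.2],
    [[0,0,0],[0,0,0],0.1],
    [[0,0,0],[0,0,0],0],
    [[0,0,0],[0,0,0],0],
    [[0,0,0],[0,0,0],0],
    [[0,0,0],[0,0,0],0],
  ],
  force=60,
)

```text
clock: 4.3
eef_pos: [0.4385, 0.2043, 0.0922]
orientation: [0.69, 0.724, 0.001, 0.001]
contact_force: [-1.4, -1.3, 6.1]
opening: 0.276
grasp_force: 58.5
```

Request:
drive_tool(
  steps=[
    [[0,0,0.4],[0,0,0],0],
    [[0,0,0.8],[0,0,0],0],
    [[0,0,1],[0,0,0],0],
    [[0,0,1],[0,0,0],0],
    [[0,0,1],[0,0,0],0],
    [[0,0,0.4],[0,0,0],0],
    [[0,0,0],[0,0,0],0],
    [[0,0,0],[0,0,0],0],
    [[0,0,0],[0,0,0],0],
  ],
)

```text
clock: 5.05
eef_pos: [0.4367, 0.2036, 0.2036]
orientation: [0.69, 0.724, -0.001, -0.0]
contact_force: [-0.3, 0.5, -1.4]
opening: 0.278
grasp_force: 59.5
```

Run:
```python
from h import *
w=read_camera("wrist");s=sensors.read_state();print(s["eef_pos"],s["orientation"],s["contact_force"],s["opening"])
print("red",rim(w,"red"));print("blue",rim(w,"blue"));
a=read_camera("scene");b=read_camera("side")
def up(c,x,y,s,k): return cv2.resize(c["image"][y:y+s*3//4,x:x+s],(k,k*3//4),interpolation=cv2.INTER_CUBIC)
im=np.vstack([np.hstack([up(a,235,110,140,400),up(b,170,130,130,400)]),np.hstack([cv2.resize(w["image"],(400,300)),up(w,180,160,160,400)])])
cv2.imwrite("pics/g1.png",im[:,:,::-1])
```

```text
[0.43643876 0.20350841 0.20327851] [ 6.89597651e-01  7.24190779e-01 -1.56183514e-03 -5.96627415e-04] [ 0.17271775 -0.16465862 -1.89030909] 0.27734806193234895
red []
blue []
```

View pics/g1.png

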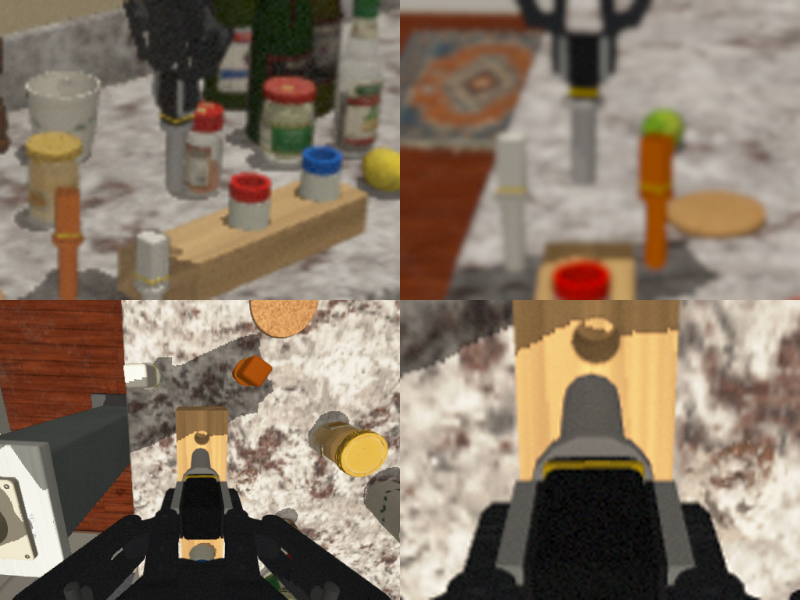

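Request:
drive_tool(
  steps=[
    [[0.05,-1,0],[0,0,0],0],
    [[0.05,-1,0],[0,0,0],0],
    [[0.05,-1,0],[0,0,0],0],
    [[0.05,-1,0],[0,0,0],0],
    [[0.02,-0.4,0],[0,0,0],0],
    [[0,0,-0.4],[0,0,0],0],
    [[0,0,-0.4],[0,0,0],0],
    [[0,0,-0.3],[0,0,0],0],
    [[0,0,-0.3],[0,0,0],0],
    [[0,0,-0.3],[0,0,0],0],
    [[0,0,0],[0,0,0],0],
  ],
)

```text
clock: 6.12
eef_pos: [0.4418, 0.0941, 0.1607]
orientation: [0.689, 0.724, -0.001, -0.001]
contact_force: [0.3, -0.8, -2.4]
opening: 0.273
grasp_force: 59.4
```

Request:
drive_tool(
  steps=[
    [[0,0,-0.25],[0,0,0],0],
    [[0,0,-0.25],[0,0,0],0],
    [[0,0,-0.25],[0,0,0],0],
    [[0,0,-0.1],[0,0,0],0],
    [[0,0,-0.1],[0,0,0],0],
    [[0,0,-0.08],[0,0,0],0],
    [[0,0,0],[0,0,0],0],
  ],
)

```text
clock: 6.7
eef_pos: [0.4428, 0.094, 0.1365]
orientation: [0.69, 0.724, -0.0, -0.0]
contact_force: [0.7, -0.6, -1.4]
opening: 0.278
grasp_force: 59.4
```

Request:
drive_tool(
  steps=[
    [[0,0,-0.1],[0,0,0],0],
    [[0,0,-0.1],[0,0,0],0],
    [[0,0,-0.08],[0,0,0],0],
    [[0,0,0],[0,0,0],0],
  ],
)

```text
clock: 7.03
eef_pos: [0.4437, 0.0942, 0.1307]
orientation: [0.69, 0.724, 0.001, 0.001]
contact_force: [-2.3, 0.5, 7.5]
opening: 0.277
grasp_force: 60.5
```

Request:
drive_tool(
  steps=[
    [[0,0,-0.04],[0,0,0],0],
    [[0,0,0],[0,0,0],0],
    [[0,0,0],[0,0,0],0],
  ],
)

```text
clock: 7.28
eef_pos: [0.4438, 0.0943, 0.1303]
orientation: [0.69, 0.724, 0.001, 0.001]
contact_force: [-2.0, -0.2, 8.9]
opening: 0.274
grasp_force: 60.7
```

Request:
drive_tool(
  steps=[
    [[0.06,0,0.2],[0,0,0],0],
    [[0,0,-0.1],[0,0,0],0],
    [[0,0,-0.1],[0,0,0],0],
    [[0,0,0],[0,0,0],0],
  ],
)

```text
clock: 7.62
eef_pos: [0.4459, 0.0943, 0.1297]
orientation: [0.69, 0.724, 0.001, 0.001]
contact_force: [-1.0, 0.0, 9.1]
opening: 0.275
grasp_force: 61.0
```

Request:
drive_tool(
  steps=[
    [[-0.12,0,0.2],[0,0,0],0],
    [[0,0,-0.1],[0,0,0],0],
    [[0,0,-0.1],[0,0,0],0],
    [[0,0,0],[0,0,0],0],
  ],
)

```text
clock: 7.95
eef_pos: [0.4429, 0.0943, 0.1294]
orientation: [0.69, 0.724, 0.001, 0.001]
contact_force: [-0.2, 0.3, 10.4]
opening: 0.274
grasp_force: 60.9
```

Request:
drive_tool(
  steps=[
    [[0.06,0.06,0.2],[0,0,0],0],
    [[0,0,-0.1],[0,0,0],0],
    [[0,0,-0.1],[0,0,0],0],
    [[0,0,0],[0,0,0],0],
  ],
)

```text
clock: 8.28
eef_pos: [0.4433, 0.0951, 0.1289]
orientation: [0.69, 0.724, 0.0, 0.001]
contact_force: [-1.1, -1.3, 12.9]
opening: 0.274
grasp_force: 61.1
```

Request:
drive_tool(
  steps=[
    [[0,-0.12,0.2],[0,0,0],0],
    [[0,0,-0.1],[0,0,0],0],
    [[0,0,-0.1],[0,0,0],0],
    [[0,0,0],[0,0,0],0],
  ],
)

```text
clock: 8.62
eef_pos: [0.4431, 0.0928, 0.1288]
orientation: [0.69, 0.724, 0.0, -0.0]
contact_force: [-1.8, 1.1, 12.1]
opening: 0.274
grasp_force: 61.1
```

Red stops at the bush in all five probes, so it is probably the tight one. Now the blue cup.

Request:
drive_tool(
  steps=[
    [[0,0.06,0.4],[0,0,0],0],
    [[0,0,0.8],[0,0,0],0],
    [[0,0,1],[0,0,0],0],
    [[0,0,0.6],[0,0,0],0],
    [[0.05,-0.8,0],[0,0,0],0],
    [[0.05,-1,0],[0,0,0],0],
    [[0.05,-1,0],[0,0,0],0],
    [[0.05,-1,0],[0,0,0],0],
    [[0.02,-0.6,0],[0,0,0],0],
    [[0,0,0],[0,0,0],0],
    [[0,0,-0.4],[0,0,0],0],
    [[0,0,-0.4],[0,0,0],0],
    [[0,0,-0.3],[0,0,0],0],
    [[0,0,-0.3],[0,0,0],0],
    [[0,0,0],[0,0,0],0],
  ],
)

```text
clock: 9.87
eef_pos: [0.4468, -0.0155, 0.1614]
orientation: [0.689, 0.724, -0.002, -0.002]
contact_force: [-0.9, -1.1, -1.7]
opening: 0.277
grasp_force: 59.5
```

Request:
drive_tool(
  steps=[
    [[0,0,-0.25],[0,0,0],0],
    [[0,0,-0.25],[0,0,0],0],
    [[0,0,-0.25],[0,0,0],0],
    [[0,0,-0.1],[0,0,0],0],
    [[0,0,-0.1],[0,0,0],0],
    [[0,0,-0.1],[0,0,0],0],
    [[0,0,-0.1],[0,0,0],0],
    [[0,0,-0.08],[0,0,0],0],
    [[0,0,0],[0,0,0],0],
  ],
)

```text
clock: 10.62
eef_pos: [0.4483, -0.016, 0.1327]
orientation: [0.69, 0.724, -0.0, -0.0]
contact_force: [-0.4, -0.6, -1.6]
opening: 0.28
grasp_force: 59.5
```

Request:
drive_tool(
  steps=[
    [[0,0,-0.1],[0,0,0],0],
    [[0,0,-0.1],[0,0,0],0],
    [[0,0,0],[0,0,0],0],
  ],
)

```text
clock: 10.87
eef_pos: [0.4482, -0.016, 0.1276]
orientation: [0.69, 0.724, -0.0, -0.0]
contact_force: [-0.4, -0.1, -2.0]
opening: 0.273
grasp_force: 59.5
```

Request:
drive_tool(
  steps=[
    [[0,0,-0.1],[0,0,0],0],
    [[0,0,-0.1],[0,0,0],0],
    [[0,0,-0.1],[0,0,0],0],
    [[0,0,-0.1],[0,0,0],0],
    [[0,0,-0.1],[0,0,0],0],
    [[0,0,0],[0,0,0],0],
  ],
)

```text
clock: 11.37
eef_pos: [0.448, -0.016, 0.1149]
orientation: [0.69, 0.724, -0.0, -0.0]
contact_force: [0.2, 0.2, -2.6]
opening: 0.276
grasp_force: 59.5
```

Request:
drive_tool(
  steps=[
    [[0,0,-0.1],[0,0,0],0],
    [[0,0,-0.1],[0,0,0],0],
    [[0,0,-0.05],[0,0,0],0],
    [[0,0,0],[0,0,0],0],
    [[0,0,0],[0,0,0],0],
  ],
)

```text
clock: 11.78
eef_pos: [0.4493, -0.0161, 0.1104]
orientation: [0.69, 0.724, 0.001, 0.001]
contact_force: [-1.5, 0.5, 6.8]
opening: 0.271
grasp_force: 60.5
```

Request:
drive_tool(
  steps=[
    [[0,0,0.08],[0,0,0],0],
    [[0,0,0],[0,0,0],0],
    [[0,0,0],[0,0,0],0.4],
    [[0,0,0],[0,0,0],0.6],
    [[0,0,0],[0,0,0],0.8],
    [[0,0,0],[0,0,0],0.8],
    [[0,0,0],[0,0,0],0.8],
    [[0,0,0.4],[0,0,0],0.8],
    [[0,0,0.8],[0,0,0],0.8],
    [[0,0,1],[0,0,0],0.9],
    [[0,0,1],[0,0,0],1],
    [[0,0,0.6],[0,0,0],1],
    [[0,0,0],[0,0,0],1],
    [[0,0,0],[0,0,0],1],
  ],
)

```text
clock: 12.95
eef_pos: [0.4491, -0.016, 0.2068]
orientation: [0.69, 0.724, 0.001, 0.001]
contact_force: [-0.2, 0.4, 0.1]
opening: 0.997
grasp_force: 0.0
```

Run:
```python
from h import *
w=read_camera("wrist");s=sensors.read_state();print(s["eef_pos"],s["orientation"],s["contact_force"],s["opening"])
print("red",rim(w,"red"));
a=read_camera("scene");b=read_camera("side")
def up(c,x,y,s,k): return cv2.resize(c["image"][y:y+s*3//4,x:x+s],(k,k*3//4),interpolation=cv2.INTER_CUBIC)
im=np.vstack([np.hstack([up(a,265,110,140,400),up(b,170,170,130,400)]),np.hstack([cv2.resize(w["image"],(400,300)),up(w,180,130,160,400)])])
cv2.imwrite("pics/g2.png",im[:,:,::-1])
```

```text
[ 0.44824513 -0.01599268  0.20574043] [ 6.89616900e-01  7.24174343e-01 -1.51271443e-04 -1.72952631e-04] [-0.19201926 -0.13577579  0.12361131] 1.001725324921492
red [([0.443, 0.0924], 0.021, [231, 41, 50, 54, 1190]), ([0.604, 0.0209], 0.0254, [390, 134, 57, 49, 1846]), ([0.6157, -0.1125], 0.0285, [374, 253, 51, 47, 1221])]
```

View pics/g2.png

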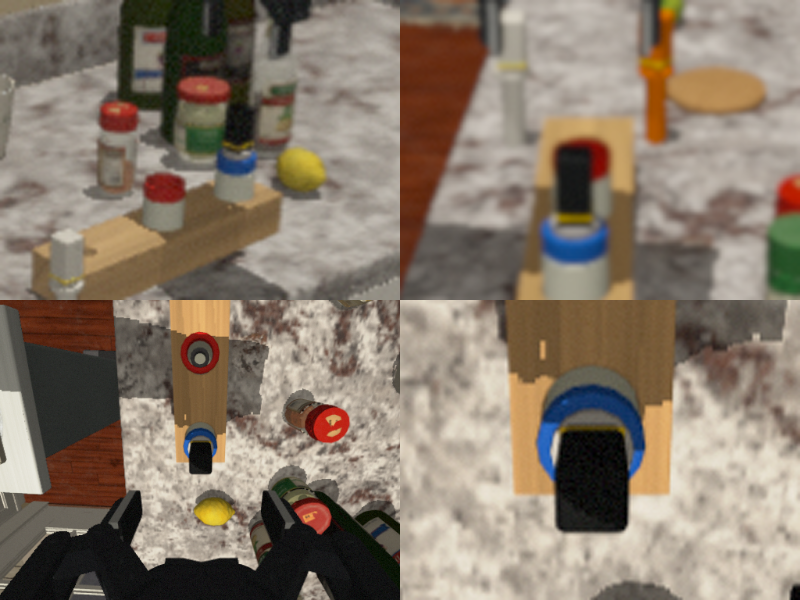

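The gauge stands in the blue cup with its flange on the rim (crop, about (590,435)), and the cup is still in its well. Now I grasp the red cup.

Request:
drive_tool(
  steps=[
    [[-0.05,0.9,0],[0,0,0],1],
    [[-0.05,1,0],[0,0,0],1],
    [[-0.05,1,0],[0,0,0],1],
    [[-0.05,1,0],[0,0,0],1],
    [[-0.01,0.5,0],[0,0,0],1],
    [[0,0,-0.8],[0,0,0],1],
    [[0,0,-1],[0,0,0],1],
    [[0,0,-1],[0,0,0],1],
    [[0,0,-1],[0,0,0],1],
    [[0,0,-1],[0,0,0],1],
    [[0,0,-0.8],[0,0,0],1],
    [[0,0,-0.3],[0,0,0],1],
    [[0,0,0],[0,0,0],0.8],
    [[0,0,0],[0,0,0],0.7],
  ],
)

```text
clock: 14.27
eef_pos: [0.4428, 0.0939, 0.0585]
orientation: [0.69, 0.724, -0.001, -0.0]
contact_force: [-0.5, -0.3, 0.2]
opening: 0.749
grasp_force: 0.0
```

Request:
drive_tool(
  steps=[
    [[0,0,0],[0,0,0],0.6],
    [[0,0,0],[0,0,0],0.5],
    [[0,0,0],[0,0,0],0.4],
    [[0,0,0],[0,0,0],0.3],
    [[0,0,0],[0,0,0],0.3],
    [[0,0,0],[0,0,0],0.3],
  ],
  force=45,
)

```text
clock: 14.77
eef_pos: [0.4434, 0.0941, 0.0598]
orientation: [0.69, 0.724, 0.0, 0.0]
contact_force: [-3.1, -0.4, 6.1]
opening: 0.498
grasp_force: 45.3
```

Request:
drive_tool(
  steps=[
    [[0,0,0.3],[0,0,0],0.3],
    [[0,0,0.6],[0,0,0],0.3],
    [[0,0,0.9],[0,0,0],0.3],
    [[0,0,1],[0,0,0],0.3],
    [[0,0,1],[0,0,0],0.3],
    [[0,0,1],[0,0,0],0.3],
    [[0,0,0.9],[0,0,0],0.3],
    [[0.4,0.8,0.4],[0,0,0],0.3],
    [[0.4,0.9,0],[0,0,0],0.3],
    [[0.4,0.9,0],[0,0,0],0.3],
    [[0.4,0.9,0],[0,0,0],0.3],
    [[0.4,0.9,0],[0,0,0],0.3],
    [[0.4,0.9,0],[0,0,0],0.3],
    [[0,0,0],[0,0,0],0.3],
    [[0,0,0],[0,0,0],0.3],
  ],
)

```text
clock: 16.02
eef_pos: [0.5036, 0.2275, 0.2112]
orientation: [0.689, 0.725, 0.0, 0.0]
contact_force: [-0.7, 0.2, -1.7]
opening: 0.502
grasp_force: 46.2
```

Run:
```python
from h import *
w=read_camera("wrist");s=sensors.read_state();print(s["eef_pos"],s["orientation"],s["contact_force"],s["opening"])
print([(d["uv"],d["score"],at_z(w,d["uv"],.008)) for d in find_in("coaster","wrist")[:2]])
# cork colour mask near predicted spot
h=cv2.cvtColor(w["image"],cv2.COLOR_RGB2HSV); u=proj(w,[[.537,.395,.008]])[0];print(u,h[int(u[1]),int(u[0])])
m=((h[...,0]>8)&(h[...,0]<20)&(h[...,1]>90)&(h[...,2]>120)).astype(np.uint8)
m=cv2.morphologyEx(m,cv2.MORPH_OPEN,np.ones((3,3)))
for c in cv2.findContours(m,0,1)[0]:
  if cv2.contourArea(c)>800:
    c=cv2.convexHull(c)[:,0];P=np.array([at_z(w,p.astype(float),.008)[:2] for p in c])
    (x,y),r=cv2.minEnclosingCircle((P*1000).astype(np.float32));print("coaster?",x,y,r,c.min(0),c.max(0))
a=read_camera("side")
im=np.hstack([cv2.resize(w["image"],(400,300)),cv2.resize(a["image"][110:230,160:320],(400,300))])
cv2.imwrite("pics/c1.png",im[:,:,::-1])
```

```text
[0.50315305 0.22659637 0.21123837] [ 6.89357250e-01  7.24421480e-01 -2.87416366e-04  1.36198992e-04] [-0.25926145 -0.35678928 -1.41610051] 0.5017959900448318
[([299.4, 30.3], 0.93, array([0.54378214, 0.38758717, 0.008     ]))]
[294.03272417  22.60373961] [ 15 138 202]
coaster? 412.05078125 145.9931640625 89.1740493774414 [172 159] [232 271]
coaster? 542.8134155273438 394.9591979980469 47.65546417236328 [257   0] [341  61]
```

View pics/c1.png

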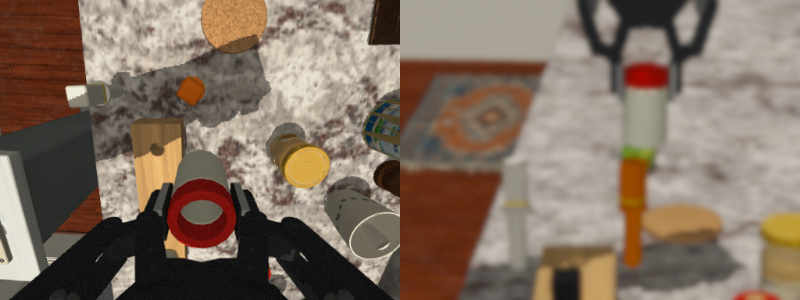

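The red cup is held upright. The coaster is at the top of the wrist view (half-size picture (234,25)), about (0.543, 0.394). I'll take a closer look from nearer.

Request:
drive_tool(
  steps=[
    [[0.4,0.9,0],[0,0,0],0.3],
    [[0.4,1,0],[0,0,0],0.3],
    [[0.4,1,0],[0,0,0],0.3],
    [[0.4,1,0],[0,0,0],0.3],
    [[0,0,0],[0,0,0],0.3],
    [[0,0,0],[0,0,0],0.3],
  ],
)

```text
clock: 16.67
eef_pos: [0.5432, 0.324, 0.2108]
orientation: [0.689, 0.724, -0.001, 0.0]
contact_force: [-1.2, 0.0, -1.9]
opening: 0.5
grasp_force: 46.5
```

Run:
```python
from h import *
w=read_camera("wrist");s=sensors.read_state();print(s["eef_pos"],s["orientation"])
h=cv2.cvtColor(w["image"],cv2.COLOR_RGB2HSV)
m=((h[...,0]>8)&(h[...,0]<20)&(h[...,1]>90)&(h[...,2]>80)).astype(np.uint8)
m=cv2.morphologyEx(m,cv2.MORPH_OPEN,np.ones((3,3)))
for c in cv2.findContours(m,0,1)[0]:
  if cv2.contourArea(c)>800:
    c=cv2.convexHull(c)[:,0];P=np.array([at_z(w,p.astype(float),.008)[:2] for p in c])
    (x,y),r=cv2.minEnclosingCircle((P*1000).astype(np.float32));print("coaster?",x,y,r,c.min(0),c.max(0))
```

```text
[0.54299202 0.32310156 0.21103842] [ 6.89767803e-01  7.24030338e-01 -6.63388942e-04  8.64194568e-05]
coaster? 445.5050048828125 217.40982055664062 100.41260528564453 [140 177] [223 284]
coaster? 542.8775024414062 395.6168212890625 47.6859245300293 [221  67] [298 147]
```

Request:
drive_tool(
  steps=[
    [[0,0.9,0],[0,0,0],0.3],
    [[0,1,0],[0,0,0],0.3],
    [[0,1,0],[0,0,0],0.3],
    [[0,0,-0.7],[0,0,0],0.3],
    [[0,0,-1],[0,0,0],0.3],
    [[0,0,-1],[0,0,0],0.3],
    [[0,0,-1],[0,0,0],0.3],
    [[0,0,-1],[0,0,0],0.3],
    [[0,0,-0.8],[0,0,0],0.3],
    [[0,0,-0.5],[0,0,0],0.3],
    [[0,0,-0.2],[0,0,0],0.3],
    [[0,0,0],[0,0,0],0.3],
  ],
)

```text
clock: 17.72
eef_pos: [0.5424, 0.3943, 0.0552]
orientation: [0.69, 0.724, -0.002, -0.0]
contact_force: [-0.5, -0.1, -1.5]
opening: 0.501
grasp_force: 46.5
```

Request:
drive_tool(
  steps=[
    [[0,0.04,-0.1],[0,0,0],0.3],
    [[0,0,-0.08],[0,0,0],0.3],
    [[0,0,-0.06],[0,0,0],0.3],
    [[0,0,-0.04],[0,0,0],0.3],
    [[0,0,0],[0,0,0],0.3],
  ],
)

```text
clock: 18.13
eef_pos: [0.5434, 0.3976, 0.0497]
orientation: [0.69, 0.724, 0.0, 0.0]
contact_force: [0.6, -0.0, -1.9]
opening: 0.504
grasp_force: 46.5
```

Request:
drive_tool(
  steps=[
    [[0,-0.04,-0.05],[0,0,0],0.3],
    [[0,0,-0.03],[0,0,0],0.3],
    [[0,0,0],[0,0,0],0.3],
  ],
)

```text
clock: 18.38
eef_pos: [0.5434, 0.3976, 0.0495]
orientation: [0.689, 0.724, 0.001, -0.0]
contact_force: [-2.8, 0.1, 6.3]
opening: 0.502
grasp_force: 47.1
```

Request:
drive_tool(
  steps=[
    [[0,0,0.02],[0,0,0],0.45],
    [[0,0,0],[0,0,0],0.55],
    [[0,0,0],[0,0,0],0.65],
    [[0,0,0],[0,0,0],0.8],
    [[0,0,0],[0,0,0],1],
    [[0,0,0],[0,0,0],1],
    [[0,0,0.3],[0,0,0],1],
    [[0,0,0.6],[0,0,0],1],
    [[0,0,1],[0,0,0],1],
    [[0,0,1],[0,0,0],1],
    [[0,0,1],[0,0,0],1],
    [[0,0,1],[0,0,0],1],
    [[0,-0.8,0.5],[0,0,0],1],
    [[0,-1,0],[0,0,0],1],
    [[0,-1,0],[0,0,0],1],
    [[0,0,0],[0,0,0],1],
    [[0,0,0],[0,0,0],1],
  ],
)

```text
clock: 19.8
eef_pos: [0.5436, 0.3253, 0.1838]
orientation: [0.69, 0.723, 0.0, 0.0]
contact_force: [-0.2, -0.3, 0.3]
opening: 0.999
grasp_force: 0.0
```

Run:
```python
from h import *
w=read_camera("wrist");print(sensors.read_state()["eef_pos"]);print("red",rim(w,"red",.083))
a=read_camera("scene");b=read_camera("side")
def up(c,x,y,s,k): return cv2.resize(c["image"][y:y+s*3//4,x:x+s],(k,k*3//4),interpolation=cv2.INTER_CUBIC)
im=np.vstack([np.hstack([up(a,160,110,220,400),up(b,170,130,160,400)]),np.hstack([cv2.resize(w["image"],(400,300)),up(w,180,50,160,400)])])
cv2.imwrite("pics/end.png",im[:,:,::-1])
```

```text
[0.54353466 0.32629411 0.18350502]
red [([0.5435, 0.3964], 0.0211, [236, 88, 50, 51, 1124])]
```

View pics/end.png

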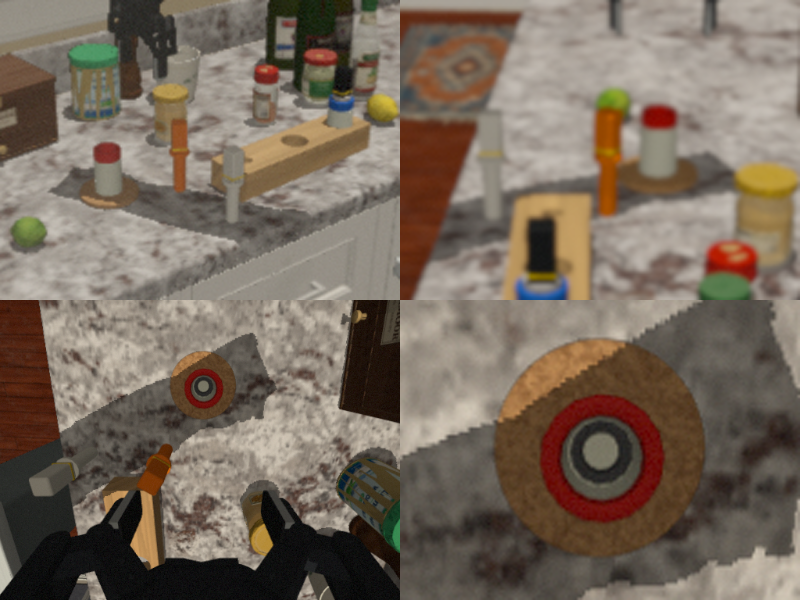

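The red cup stands upright in the middle of the coaster (crop centre (600,455)), within about 1 mm. Its bush hole looks narrow, which agrees with the probing. The gauge stands in the blue cup, and the jars and lime are where they were.

```bash
python3 -c "
from rig import env
print(env.hand_in())"
```

```text
the job is handed in; nothing more can be done
None
```

I've handed the job in: the red cup was the tight one and now stands upright in the middle of the coaster, and the gauge stands fully home in the blue cup, still in its well.

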